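# Draw the green jig board from the leaning stack

### The arm

A 6-joint arm with a two-finger parallel gripper is mounted at the origin on the work surface. World frame = base frame: x ahead of the robot, y to its left, z up, the work surface at z = 0. Lengths are in m, angles in rad, forces in N, time in s.
With the tool pointing down it reaches from about 0.325 to 0.85 m from the base axis. Payload 15.5 kg.
Tool frame: the origin (TCP) lies where the fingers leave the gripper's body, on its centre line; the fingertips stand 78 mm ahead of it and the grasp point (between the pads) lies bot.tcp_to_grasp ahead of it (bot.tcp_to_grasp is the distance from the TCP to the grasp point, in m); x points along the fingers, y is the direction in which the jaws open and shut, and the axes are right-handed (so a half turn about x gives the same grasp; the last joint's range is limited). The gripper opens to 91 mm and grips with 3 to 60 N. Pads are 32 mm wide; open, the fingers measure 118 mm over their backs; the gripper's body (76 mm by 178 mm) begins 60 mm behind the grasp point.
Start: joints at [1.095, 0.494, 1.345, -0, 1.302, -0.096], TCP at [0.232, 0.58, 0.292] pointing down, gripper open.
Joint ranges: [-2.91, 2.91], [-0.82, 2.16], [0.22, 2.67], [-1.22, 4.37], [0.12, 2.79], [-3.08, 3.08]. Speed limits (rad/s): [1.89, 1.89, 2.57, 3.01, 3.01, 3.01].

### API

Orientations are given as a unit quaternion [w, x, y, z].
In Python, from workcell import bot gives the robot as it stands.
- The arm moves only by the tool carry_out, never from a script. Its argument "increments" is one flat list of numbers, 7 for each row, row after row: the shift along the tool's x, y, z in m, then the turn, a rotation vector about the tool's x, y, z in degrees, then the opening in per cent of the stroke, from 0 (shut) to 100 (fully open). In form: [dx, dy, dz, wx, wy, wz, gripper, dx, dy, dz, wx, wy, wz, gripper, ...]. A call has exactly 10 rows; each row is the pose to reach, as a shift and turn from the pose measured when the call began, along the tool's axes at that moment; what a row does not reach only later rows make up. A row lasts 1/8 s, in which the tool goes at most 62.5 mm and 10.7 degrees, less where a joint would pass 70% of its speed; a pose out of reach is approached as far as the arm can. A call with a gripper value outside its range is refused whole. The fingers move at their own pace and stop on an object; "squeeze" is the grip in N (left out, the last holds). Time passes only in rows, so rows that repeat a pose let the fingers close, or fill a call up. It gives the time, the measured TCP pose, the force and the opening at its end, in the units of the state.
- bot.get_state(): the state, without advancing time (a new reading comes with each control period).
- bot.read_camera(name): name is "scene" or "side" or "wrist"; returns the picture (420x560x3 uint8, red, green, blue); there is no depth.
- bot.camera_model(name): a dict with "camera_matrix" (3x3 intrinsics, pixels), "k1" (the pictures are not rectified: a ray, as slopes to the right and down, at radius r is drawn at 1 + k1 r^2 times it, then the intrinsics apply), "cam_to_world" (4x4, takes a point from camera to world coordinates). Camera axes: x right, y down, z forward; pixel columns grow to the right and rows downward; lengths in m; the calibration is good to about 2 mm. A picture is of the moment at which its call begins: read the wrist's pose just before it. camera_model takes no time and is no camera call; for the wrist camera it gives the pose at the moment of the call.
- bot.hand_in(): hands the job in, once; it reports no verdict.
The state is a dict: "clock": time; "joints": joint angles; "dq": joint speeds; "joint_torque": joint torques, N m; "eef_pos": TCP position; "tool_rot": TCP orientation; "ft_force": force on the tool from outside, world axes, zero at the start; "torque": the same for the moment, N m; "finger_gap": finger opening in m.
Only numpy, scipy, OpenCV 4.12 (cv2) and the standard library are available. Lean on these libraries where they do the work, as an engineer would, in place of code of your own. Each camera call takes 0.05 s, during which the arm holds its last target.

### The job

Three soldering jig boards lean in a stack against the low plywood divider: draw out the green one, by its tab, without toppling the blue and black ones, which stay leaning where they are. Set the green board down, without dropping it, on the ledge of the white printed easel, about central, tab up and leaning back against the easel's backrest, and let go.

Things in the scene. Friction and masses are not known exactly. Their poses are not given: they have to be found in the camera images.
- green: Wanted: green plastic jig board 160 wide (y) x 95 high (z) x 8 thick (x), 0.13 to 0.25 kg; on its top edge at y = 0 a green tab 30 wide, 45 high, 8 thick. Origin: middle of bottom edge; x = normal, away from robot; z = up to the tab. Starts in the stack in any place, tilted 15 degrees, top towards the robot; slides out along its own z; straight up, it pushes the boards in front over.
- blue: Blue board, same but tab at y = +55. All three stand face to face on the table, sides level, so only the tabs rise above the others: green in the middle, 25 clear each side. Behind them, on the robot's side, a fixed plywood divider 240 wide, 18 thick, 80 high; the rear board leans on its top edge.
- black: Black board, same but tab at y = -55. Origin and axes as for the green board.
- easel: White fixed easel. Origin: mid-width at table level; z up, y along width, x away from robot. Ledge (base top) at z = 10, 200 wide, from x = -15 to 27; then a lip 8 thick up to z = 22. Backrest on the robot's side, 190 wide, 80 high: front face starts at x = -15, z = 10, tilted 15 degrees, top towards the robot. A board stands on the ledge, tilted the same.
Mind the look-alikes: they are no part of the job. Of the things that look like the black, the larger one is meant. Of the things shaped like the green, the green one is meant.

How it is judged:
By the outcome, as a careful person would: the job done as asked, in the order asked, and still so for the second after the job is handed in, with the robot touching nothing.
It also fails if it takes over 40 s, if anything falls off the work surface, if the arm or the gripper's body presses on something with over 40 N, if the wrist force passes 120 N, or if a joint passes its speed limit or range.

## Working session

There is one attempt and no reset: what is moved stays moved. The work goes in short steps, Python scripts to look and compute and a tool call to move; the robot and the scene stay as the last step left them, time stands still between calls to the robot, and variables do not carry over. Pictures are saved under pics/ and viewed, and the job is handed in when it is done.

Besides the shell and the picture viewer there is one more tool, called after "Request:" as name(argument=value, ...), one argument or row to a line, values as JSON. carry_out: Moves the arm, as the interface text tells. Its arguments: {"type":"object","properties":{"increments":{"type":"array","items":{"type":"number"}},"squeeze":{"type":"number"}},"required":["increments"]}

```bash
ls; mkdir -p pics; python3 - <<'E'
from workcell import bot
import cv2
s=bot.get_state(); print(s, bot.tcp_to_grasp)
for n in ("scene","side","wrist"):
    m=bot.camera_model(n); print(n,m)
    cv2.imwrite(f"pics/a_{n}.png",cv2.cvtColor(bot.read_camera(n),cv2.COLOR_RGB2BGR))
E
```

```text
pics
{'clock': 0.0, 'joints': array([ 1.09452185e+00,  4.94115768e-01,  1.34615813e+00,  8.07515156e-06,
        1.30245634e+00, -9.54843690e-02]), 'dq': array([ 5.65592930e-05, -1.26044820e-03, -2.60276822e-04, -1.05232025e-03,
        3.88808112e-04, -9.79404530e-04]), 'joint_torque': array([ 2.44880313e-03, -8.78820777e+01, -3.81863129e+01,  7.07650208e-02,
        5.32105006e-02, -1.74339220e-04]), 'eef_pos': array([0.23213659, 0.5799795 , 0.29167097]), 'tool_rot': array([ 0.69421273,  0.13343334,  0.69444485, -0.13420353]), 'ft_force': array([-0.6595029 ,  0.3457078 ,  0.03236865]), 'torque': array([ 0.00558751, -0.00647435,  0.04719213]), 'finger_gap': 0.09105612805443442} 0.0595
scene {'camera_matrix': array([[546.45556274,   0.        , 278.03828636],
       [  0.        , 546.45556274, 211.57585398],
       [  0.        ,   0.        ,   1.        ]]), 'k1': -0.13152827081701735, 'cam_to_world': array([[-0.42002965,  0.72115996, -0.55091143,  1.09740651],
       [ 0.90745156,  0.32684646, -0.26401336,  0.20472924],
       [-0.01033241, -0.61081888, -0.79170294,  0.90974962],
[... 300 characters left out ...]
05518, -0.14372769,  0.10477473,  0.37190988],
       [-0.17667293, -0.72183004,  0.6691398 , -0.82861913],
       [-0.02054437, -0.67698134, -0.73571339,  0.87082182],
       [ 0.        ,  0.        ,  0.        ,  1.        ]])}
wrist {'camera_matrix': array([[291.2125731 ,   0.        , 279.8150584 ],
       [  0.        , 291.2125731 , 214.71873179],
       [  0.        ,   0.        ,   1.        ]]), 'k1': 0.013874233511896013, 'cam_to_world': array([[ 0.37270686,  0.89538894,  0.24365599,  0.16438669],
       [ 0.92794759, -0.35914955, -0.09962364,  0.60766634],
       [-0.00169296,  0.2632304 , -0.96473151,  0.38334056],
       [ 0.        ,  0.        ,  0.        ,  1.        ]])}
```

View pics/a_scene.png

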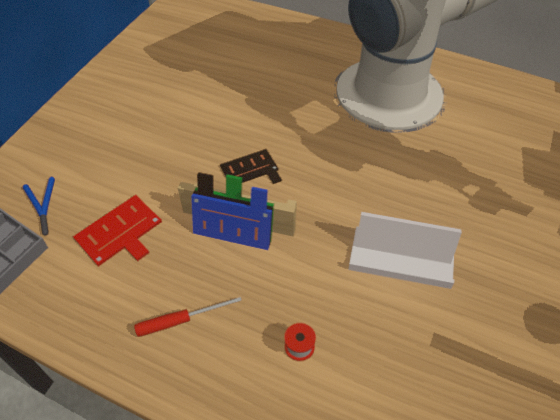

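View pics/a_side.png

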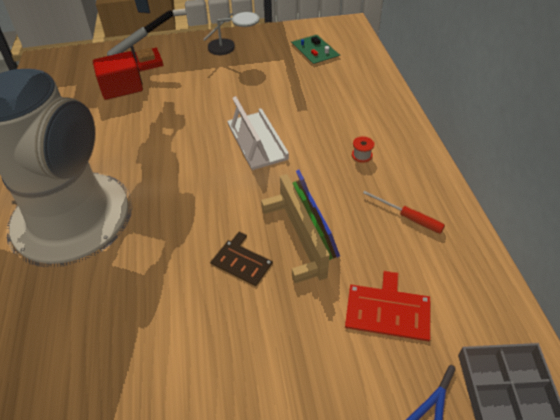

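View pics/a_wrist.png

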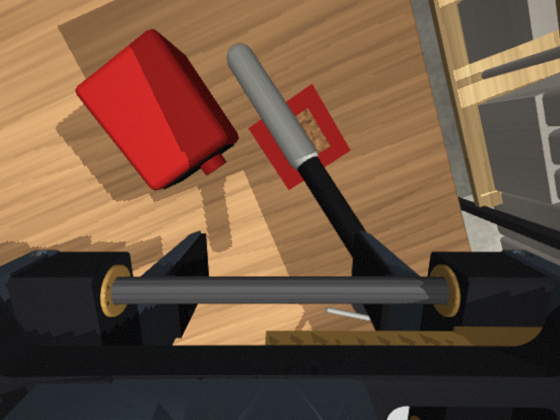

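The scene view shows the stack around (235,212), with the green tab at (234,187), black tab at (205,184) and blue tab at (259,200). The easel is around (405,250). The side view shows the stack at (315,215) and the easel at (258,135). I'll zoom in on both.

```bash
python3 - <<'E'
import cv2
a=cv2.imread("pics/a_scene.png")
cv2.imwrite("pics/b1.png",cv2.resize(a[160:260,170:305],None,fx=5.8,fy=5.8,interpolation=cv2.INTER_CUBIC))
cv2.imwrite("pics/b2.png",cv2.resize(a[205:295,340:470],None,fx=6,fy=6,interpolation=cv2.INTER_CUBIC))
b=cv2.imread("pics/a_side.png")
cv2.imwrite("pics/b3.png",cv2.resize(b[160:285,250:350],None,fx=4.8,fy=4.8,interpolation=cv2.INTER_CUBIC))
cv2.imwrite("pics/b4.png",cv2.resize(b[90:175,220:300],None,fx=6,fy=6,interpolation=cv2.INTER_CUBIC))
E
```

```text
(no output)
```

View pics/b1.png

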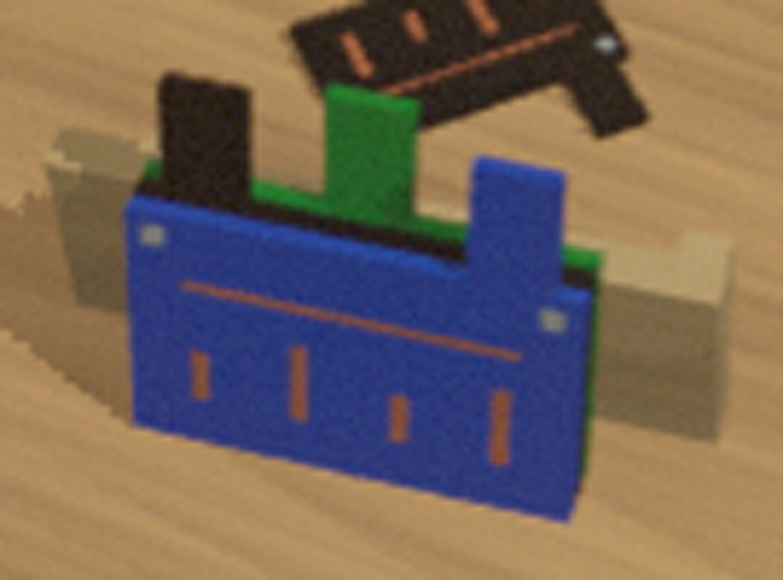

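View pics/b2.png

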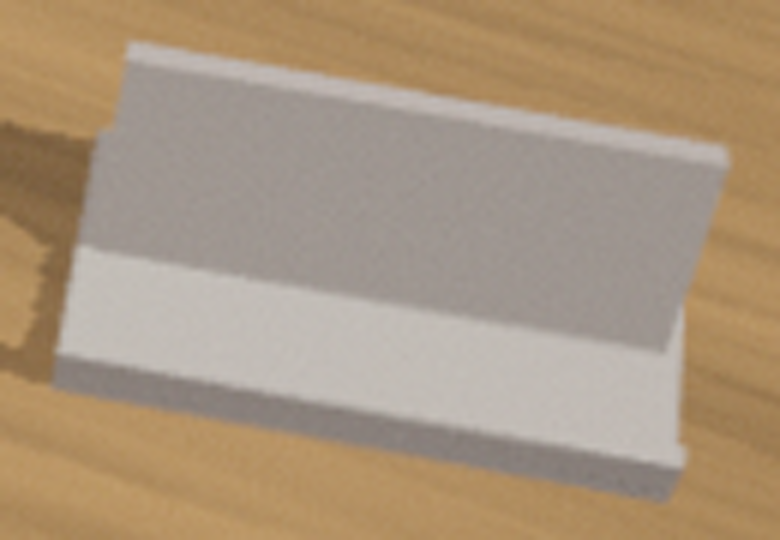

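View pics/b3.png

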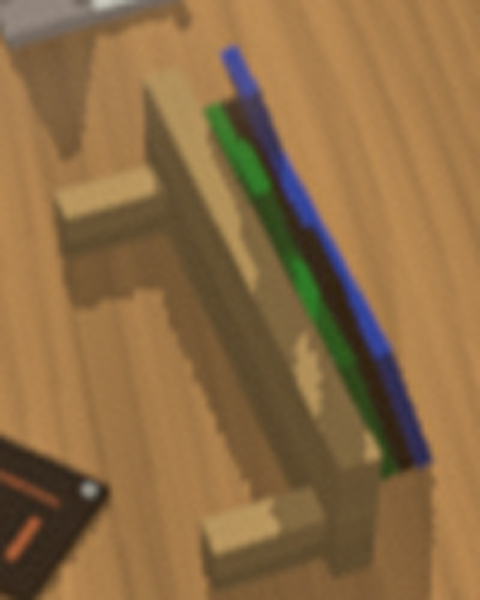

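View pics/b4.png

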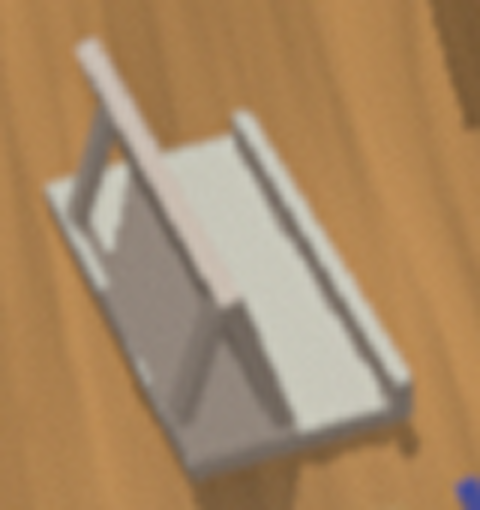

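Green is the rear board against the divider, black is in the middle and blue is in front. The crop corners are clear enough to cast rays onto planes of known height.

```bash
cat > h.py <<'E'
import numpy as np, cv2
from workcell import bot
def ray(m,uv):
    K=m["camera_matrix"]; k=m["k1"]; T=m["cam_to_world"]
    p=cv2.undistortPoints(np.array([[uv]],float),K,np.array([k,0,0,0.]))[0,0]
    d=T[:3,:3]@np.array([p[0],p[1],1]); return T[:3,3],d/np.linalg.norm(d)
def onz(m,uv,z):
    o,d=ray(m,uv); return o+d*(z-o[2])/d[2]
def tri(r1,r2):
    (a,d),(b,e)=r1,r2
    s=np.linalg.lstsq(np.stack([d,-e],1),b-a,rcond=None)[0]
    p,q=a+s[0]*d,b+s[1]*e; return (p+q)/2,np.linalg.norm(p-q)
def proj(m,X):
    T=np.linalg.inv(m["cam_to_world"]); c=T[:3,:3]@X+T[:3,3]
    r=c[:2]/c[2]; r=r*(1+m["k1"]*(r@r)); K=m["camera_matrix"]
    return K[:2,:2]@r+K[:2,2]
def crop(uv,f,off): return [(uv[0]+.5)/f-.5+off[0],(uv[1]+.5)/f-.5+off[1]]
E
python3 - <<'E'
from h import *
np.set_printoptions(precision=4,suppress=True)
S=bot.camera_model("scene"); D=bot.camera_model("side")
c1=lambda u,v:crop((u,v),5.8,(170,160)); c2=lambda u,v:crop((u,v),6,(340,205))
c3=lambda u,v:crop((u,v),4.8,(250,160)); c4=lambda u,v:crop((u,v),6,(220,90))
s,c=np.sin(np.pi/12),np.cos(np.pi/12)
def H(x,z): return (4*s+z*c+x*s)/1000
def pr(n,p,q): 
    d=(q-p); print(n,p,q,"mid",(p+q)/2,"len",np.linalg.norm(d),"yaw(y axis)",np.degrees(np.arctan2(-d[0],d[1])))
# viewing from front: image left = -y? print
pr("blue bot front",onz(S,c1(134,424),H(4,0)),onz(S,c1(570,521),H(4,0)))
pr("blue top front",onz(S,c1(127,203),H(4,95)),onz(S,c1(591,293),H(4,95)))
pr("green tab top front",onz(S,c1(329,92),H(4,140)),onz(S,c1(419,104),H(4,140)))
pr("black tab top front",onz(S,c1(163,80),H(4,140)),onz(S,c1(250,92),H(4,140)))
pr("blue tab top front",onz(S,c1(474,165),H(4,140)),onz(S,c1(564,178),H(4,140)))
# easel: backrest top front edge z=10+80c ; ledge/backrest junction z=10; lip top outer edge z=22
pr("backrest top front",onz(S,c2(126,62),.010+.08*c),onz(S,c2(722,163),.010+.08*c))
pr("junction",onz(S,c2(80,248),.010),onz(S,c2(664,352),.010))
pr("lip top outer",onz(S,c2(55,356),.022),onz(S,c2(684,466),.022))
pr("side lip top outer",onz(D,c4(410,386),.022),onz(D,c4(246,108),.022))
pr("side backrest top front?",onz(D,c4(238,300),.010+.08*c),onz(D,c4(95,42),.010+.08*c))
pr("side blue tab top front", onz(D,c3(250,92),H(4,140)),onz(D,c3(232,47),H(4,140)))
E
```

```text
blue bot front [ 0.5875 -0.2343  0.0021] [ 0.5606 -0.0764  0.0021] mid [ 0.5741 -0.1553  0.0021] len 0.1601067480496625 yaw(y axis) 9.675340656944897
blue top front [ 0.5612 -0.2381  0.0938] [ 0.5316 -0.0801  0.0938] mid [ 0.5464 -0.1591  0.0938] len 0.16072926555096426 yaw(y axis) 10.63836396531591
green tab top front [ 0.522  -0.178   0.1373] [ 0.5146 -0.1488  0.1373] mid [ 0.5183 -0.1634  0.1373] len 0.03008193909267364 yaw(y axis) 14.290726010668124
black tab top front [ 0.5398 -0.2303  0.1373] [ 0.5326 -0.2016  0.1373] mid [ 0.5362 -0.2159  0.1373] len 0.029573729663664172 yaw(y axis) 13.946604118210299
blue tab top front [ 0.5304 -0.121   0.1373] [ 0.5235 -0.0925  0.1373] mid [ 0.5269 -0.1067  0.1373] len 0.02932887009634077 yaw(y axis) 13.708439862448735
backrest top front [0.4678 0.0762 0.0873] [0.428  0.26   0.0873] mid [0.4479 0.1681 0.0873] len 0.1879811131777619 yaw(y axis) 12.217389736622225
junction [0.4881 0.0763 0.01  ] [0.4481 0.2654 0.01  ] mid [0.4681 0.1709 0.01  ] len 0.1933002392858252 yaw(y axis) 11.945037382176272
lip top outer [0.5386 0.0851 0.022 ] [0.4958 0.2811 0.022 ] mid [0.5172 0.1831 0.022 ] len 0.20061513542084225 yaw(y axis) 12.332124768421547
side lip top outer [0.5363 0.0813 0.022 ] [0.4973 0.2832 0.022 ] mid [0.5168 0.1822 0.022 ] len 0.20563360179037732 yaw(y axis) 10.939659978483043
side backrest top front? [0.4658 0.0747 0.0873] [0.4295 0.2582 0.0873] mid [0.4477 0.1664 0.0873] len 0.18706516315823532 yaw(y axis) 11.17852568196095
side blue tab top front [ 0.5277 -0.1224  0.1373] [ 0.5257 -0.0937  0.1373] mid [ 0.5267 -0.1081  0.1373] len 0.028744271705005955 yaw(y axis) 4.103305957601274
```

```bash
cat >> h.py <<'E'
from scipy.spatial.transform import Rotation as Rn
s15,c15=np.sin(np.pi/12),np.cos(np.pi/12)
def fit2(L,W):
    L,W=np.array(L),np.array(W); l,w=L-L.mean(0),W-W.mean(0)
    a=np.arctan2((l[:,0]*w[:,1]-l[:,1]*w[:,0]).sum(),(l*w).sum())
    R=np.array([[np.cos(a),-np.sin(a)],[np.sin(a),np.cos(a)]]); t=W.mean(0)-R@L.mean(0)
    return a,t,(L@R.T+t-W)
def boardR(yaw): # columns: board x,y,z
    return (Rn.from_euler('z',yaw)*Rn.from_euler('y',-15,degrees=True)).as_matrix()
def toolR(B,sg):
    x=-B[:,2]; y=sg*B[:,0]; return np.stack([x,y,np.cross(x,y)],1)
def tcp_for(B,o,zg,sg): # TCP so grasp point at board local z=zg
    R=toolR(B,sg); return R,o+B[:,2]*(zg+bot.tcp_to_grasp)
def rel(R,p,st=None):
    st=st or bot.get_state(); q=st["tool_rot"]; R0=Rn.from_quat([q[1],q[2],q[3],q[0]]).as_matrix()
    return np.round(R0.T@(p-st["eef_pos"])*1000,1), np.round(np.degrees(Rn.from_matrix(R0.T@R).as_rotvec()),2)
E
python3 - <<'E'
from h import *
np.set_printoptions(precision=4,suppress=True)
S=bot.camera_model("scene")
c1=lambda u,v:crop((u,v),5.8,(170,160)); c2=lambda u,v:crop((u,v),6,(340,205))
def H(x,z): return (4*s15+z*c15+x*s15)/1000
def loc(i,x,y,z): # board index 0 green,1 black,2 blue, frame at green origin, planar
    return ((i*8/c15 + x*c15 - z*s15)/1000, y/1000)
obs=[(2,4,-80,0,134,424),(2,4,80,0,570,521),(2,4,-80,95,127,203),(2,4,80,95,591,293),
(0,4,-15,140,329,92),(0,4,15,140,419,104),(1,4,-70,140,163,80),(1,4,-40,140,250,92),(2,4,40,140,474,165),(2,4,70,140,564,178)]
a,t,r=fit2([loc(*o[:4]) for o in obs],[onz(S,c1(*o[4:]),H(o[1],o[3]))[:2] for o in obs])
print("stack yaw",np.degrees(a),t); print(r*1000)
e=[((-15-80*s15)/1e3,-.095,.01+.08*c15,126,62),((-15-80*s15)/1e3,.095,.01+.08*c15,722,163),(-.015,-.095,.01,80,248),(-.015,.095,.01,664,352),(.035,-.1,.022,55,356),(.035,.1,.022,684,466)]
ea,et,er=fit2([o[:2] for o in e],[onz(S,c2(*o[3:]),o[2])[:2] for o in e])
print("easel yaw",np.degrees(ea),et); print(er*1000)
go=np.array([*t,.004*s15]); B=boardR(a)
st=bot.get_state()
for sg in(1,-1):
    R,p=tcp_for(B,go,.122,sg); print(sg,p,rel(R,p),"pre",rel(R,p+B[:,2]*.09))
for sg in(1,-1):
    RR,p=tcp_for(boardR(ea),np.array([*et,0])+Rn.from_euler('z',ea).apply([-.015+.004*c15,0,.01+.004*s15]),.122,sg); print("place",p,rel(RR,p))
q=st["tool_rot"];print(Rn.from_quat([q[1],q[2],q[3],q[0]]).as_matrix())
E
```

```text
stack yaw 9.831576735002871 [ 0.5514 -0.1582]
[[-2.3195  0.7313]
 [-2.7315  0.5521]
 [-0.2617  0.3718]
 [ 2.0901  0.0554]
 [ 0.0437 -0.5176]
 [ 2.3466 -0.1092]
 [-0.1154 -1.0142]
 [ 1.8898 -0.1567]
 [-1.3849 -0.4894]
 [ 0.4429  0.5766]]
easel yaw 12.202124582874077 [0.4828 0.1751]
[[ 0.2332 -1.5048]
 [-0.1446  0.479 ]
 [ 0.1687  2.7912]
 [ 0.0181 -0.6159]
 [-0.4251 -0.3225]
 [ 0.1497 -0.827 ]]
1 [ 0.5051 -0.1662  0.1764] (array([ 115.9, -591.3,  530.7]), array([58.01, -7.62, 13.73])) pre (array([  29. , -603.6,  510.9]), array([58.01, -7.62, 13.73]))
-1 [ 0.5051 -0.1662  0.1764] (array([ 115.9, -591.3,  530.7]), array([-120.82,  -15.96,   -8.86])) pre (array([  29. , -603.6,  510.9]), array([-120.82,  -15.96,   -8.86]))
place [0.426  0.1628 0.1864] (array([ 105.7, -315.2,  335. ]), array([55.65, -7.31, 13.83]))
place [0.426  0.1628 0.1864] (array([ 105.7, -315.2,  335. ]), array([-123.17,  -16.27,   -8.59]))
[[-0.0004  0.3717  0.9284]
 [-0.0008  0.9284 -0.3717]
 [-1.     -0.0009 -0.0001]]
```

Residuals are under 3 mm. For the grasp I'll use tool y along board +x, with the last joint near -0.5. First I move to the pre-grasp pose above the tab.

Request:
carry_out(
  increments=[0.029,-0.604,0.511,58,-7.6,13.7,45,0.029,-0.604,0.511,58,-7.6,13.7,45,0.029,-0.604,0.511,58,-7.6,13.7,45,0.029,-0.604,0.511,58,-7.6,13.7,45,0.029,-0.604,0.511,58,-7.6,13.7,45,0.029,-0.604,0.511,58,-7.6,13.7,45,0.029,-0.604,0.511,58,-7.6,13.7,45,0.029,-0.604,0.511,58,-7.6,13.7,45,0.029,-0.604,0.511,58,-7.6,13.7,45,0.029,-0.604,0.511,58,-7.6,13.7,45],
  squeeze=25,
)

```text
clock: 1.4
eef_pos: [0.4242, 0.0051, 0.2702]
tool_rot: [0.596, 0.522, 0.477, -0.381]
ft_force: [1.4, 0.8, 0.2]
finger_gap: 0.0409
```

```bash
cat >> h.py <<'E'
GO=np.array([.5514,-.1582,.004*s15]); GA=np.radians(9.83)
EA=np.radians(12.2); ET=np.array([.4828,.1751,0])
E
python3 - <<'E'
from h import *
B=boardR(GA); R,p=tcp_for(B,GO,.122,1); st=bot.get_state()
print(st["eef_pos"],st["clock"],st["joints"],rel(R,p+B[:,2]*.09))
E
```

```text
[0.4241625  0.00514737 0.27022617] 1.4 [-0.18876331  0.15811878  1.99836916  0.13526055  0.74369536 -0.44925915] (array([ 13.8,  24.4, 182.7]), array([ 0.02,  0.  , -0.02]))
```

Request:
carry_out(
  increments=[0.014,0.024,0.183,0,0,0,45,0.014,0.024,0.183,0,0,0,45,0.014,0.024,0.183,0,0,0,45,0.014,0.024,0.183,0,0,0,45,0.014,0.024,0.183,0,0,0,45,0.014,0.024,0.183,0,0,0,45,0.014,0.024,0.183,0,0,0,45,0.014,0.024,0.183,0,0,0,45,0.014,0.024,0.183,0,0,0,45,0.014,0.024,0.183,0,0,0,45],
)

```text
clock: 2.65
eef_pos: [0.4819, -0.1705, 0.263]
tool_rot: [0.596, 0.522, 0.477, -0.381]
ft_force: [0.2, 0.7, -1.1]
finger_gap: 0.0407
```

```bash
python3 - <<'E'
from h import *
B=boardR(GA); R,p=tcp_for(B,GO,.122,1); st=bot.get_state(); m=bot.camera_model("wrist")
im=cv2.cvtColor(bot.read_camera("wrist"),cv2.COLOR_RGB2BGR)
cv2.imwrite("pics/w1.png",im)
print(st["eef_pos"],rel(R,p+B[:,2]*.09,st))
np.save("w1.npy",m)
# predicted green tab corners
for x in(-4,4):
  for y in(-15,15):
    for z in (140,): print(x,y,z,proj(m,GO+B@np.array([x,y,z])/1e3))
E
```

```text
[ 0.48190974 -0.1704927   0.26296606] (array([-0.2,  0.4, -0.2]), array([ 0.03,  0.  , -0.02]))
-4 -15 140 [274.54244085 247.50903461]
-4 15 140 [274.3492299  212.03886747]
4 -15 140 [284.32436803 247.50460947]
4 15 140 [284.46574235 212.0346457 ]
```

View pics/w1.png

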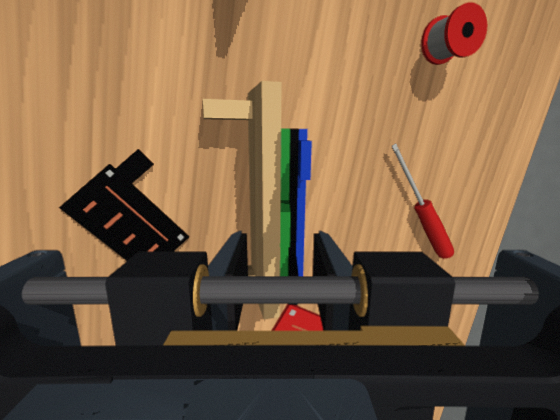

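The wrist view shows the green tab near (285,205), against a prediction of about (279,212-247). I'll zoom in to measure the offset.

```bash
python3 - <<'E'
import cv2
a=cv2.imread("pics/w1.png")
cv2.imwrite("pics/w1z.png",cv2.resize(a[110:290,220:340],None,fx=3.3*1.5/1.5,fy=3.3,interpolation=cv2.INTER_NEAREST))
cv2.imwrite("pics/w1y.png",cv2.resize(a[190:280,250:330],None,fx=6.6,fy=6.6,interpolation=cv2.INTER_NEAREST))
E
```

```text
(no output)
```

View pics/w1z.png

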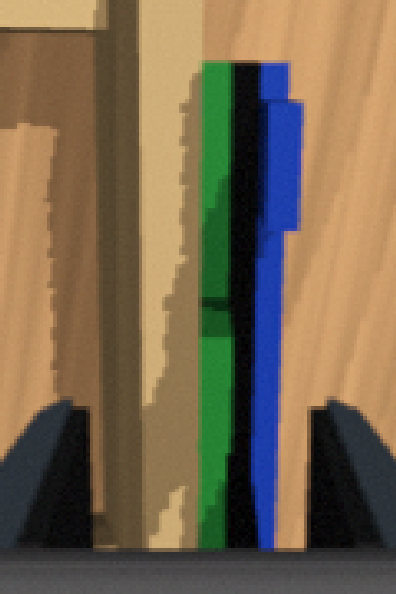

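View pics/w1y.png

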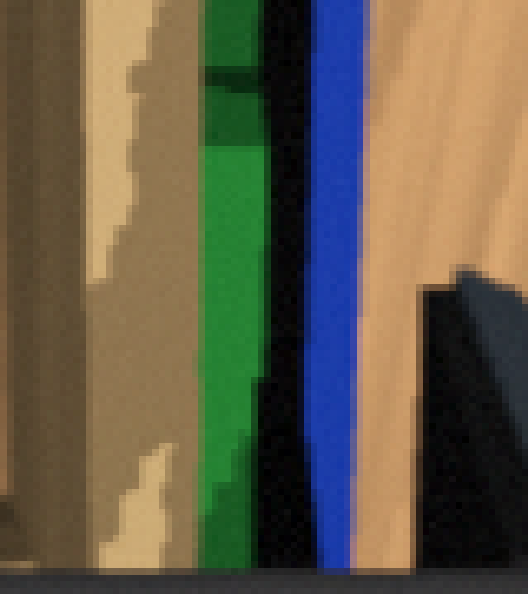

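The tab is about 5 mm further along tool +y than the scene fit gave. I probably picked the rear top edges in the scene view. Rows and sizes match the prediction, so I trust the wrist view: shift +5 mm, then descend with the jaws still open.

Request:
carry_out(
  increments=[0,0.005,0,0,0,0,45,0.012,0.005,0,0,0,0,45,0.024,0.005,0,0,0,0,45,0.036,0.005,0,0,0,0,45,0.048,0.005,0,0,0,0,45,0.06,0.005,0,0,0,0,45,0.07,0.005,0,0,0,0,45,0.08,0.005,0,0,0,0,45,0.088,0.005,0,0,0,0,45,0.088,0.005,0,0,0,0,45],
)

```text
clock: 3.95
eef_pos: [0.5091, -0.1657, 0.1787]
tool_rot: [0.596, 0.522, 0.477, -0.381]
ft_force: [-0.7, 0.4, 0.2]
finger_gap: 0.0408
```

```bash
python3 - <<'E'
from h import *
st=bot.get_state(); print(st["eef_pos"],st["ft_force"])
for n in("scene","side","wrist"):
    im=cv2.cvtColor(bot.read_camera(n),cv2.COLOR_RGB2BGR); cv2.imwrite(f"pics/c_{n}.png",im)
    if n=="scene": A=cv2.resize(im[110:260,160:310],(590,590),interpolation=cv2.INTER_CUBIC)
    if n=="side": cv2.imwrite("pics/c_sidez.png",cv2.resize(im[120:290,230:400],(590,590),interpolation=cv2.INTER_CUBIC))
cv2.imwrite("pics/c_scenez.png",A)
E
```

```text
[ 0.50906599 -0.16569521  0.17871442] [-0.67101481  0.4195566   0.24645449]
```

View pics/c_scenez.png

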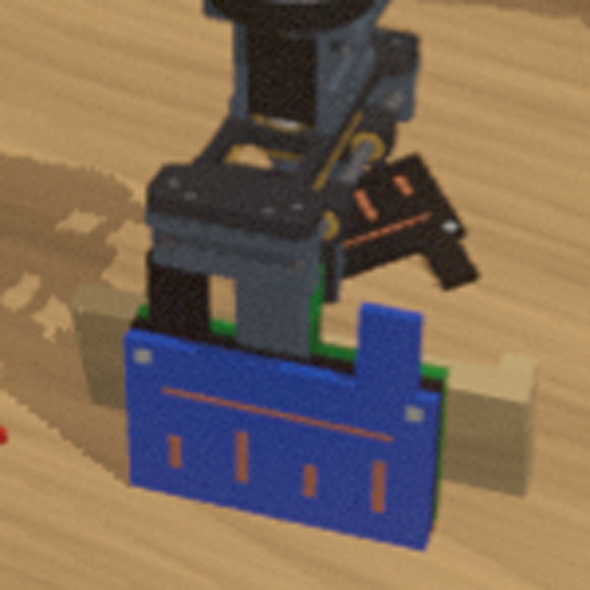

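View pics/c_sidez.png

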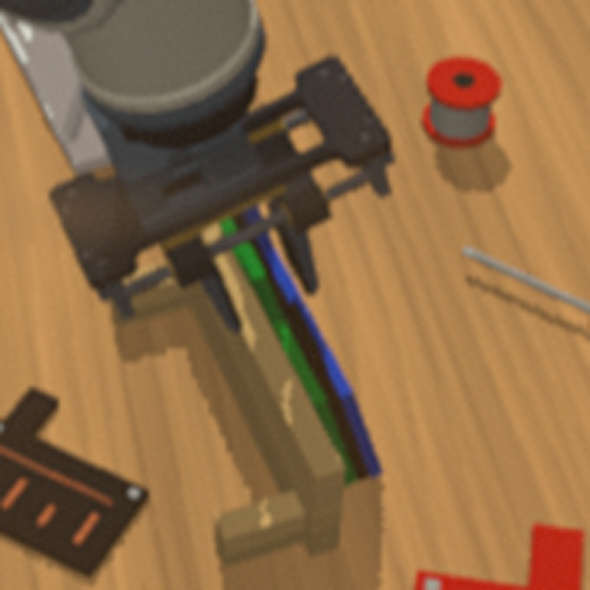

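View pics/c_wrist.png

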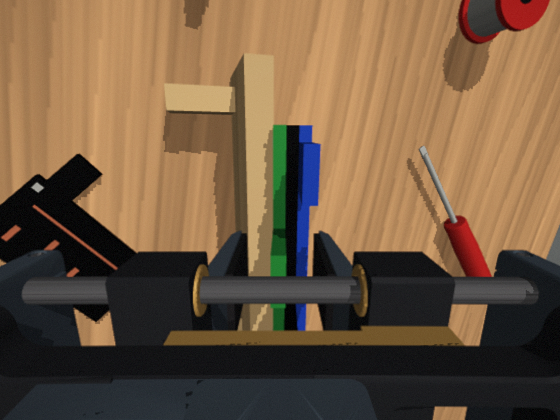

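The tab sits centred between the fingers in the wrist view (columns 274-286, jaw centre at 280), and no force is registered. Closing.

Request:
carry_out(
  increments=[0,0,0,0,0,0,30,0,0,0,0,0,0,20,0,0,0,0,0,0,12,0,0,0,0,0,0,5,0,0,0,0,0,0,0,0,0,0,0,0,0,0,0,0,0,0,0,0,0,0,0,0,0,0,0,0,0,0,0,0,0,0,0,0,0,0,0,0,0,0],
  squeeze=30,
)

```text
clock: 5.35
eef_pos: [0.5092, -0.1659, 0.1795]
tool_rot: [0.596, 0.522, 0.477, -0.381]
ft_force: [-0.1, -1.0, 0.9]
finger_gap: 0.008
```

```bash
python3 - <<'E'
from h import *
st=bot.get_state(); print(st["eef_pos"],st["ft_force"],st["torque"],st["finger_gap"])
im=cv2.cvtColor(bot.read_camera("wrist"),cv2.COLOR_RGB2BGR); cv2.imwrite("pics/d_w.png",im)
E
```

```text
[ 0.50919191 -0.16590455  0.17950301] [-0.0550594  -1.00918777  0.9197616 ] [-0.0741878   0.36255271  0.01430845] 0.00795797315175287
```

View pics/d_w.png

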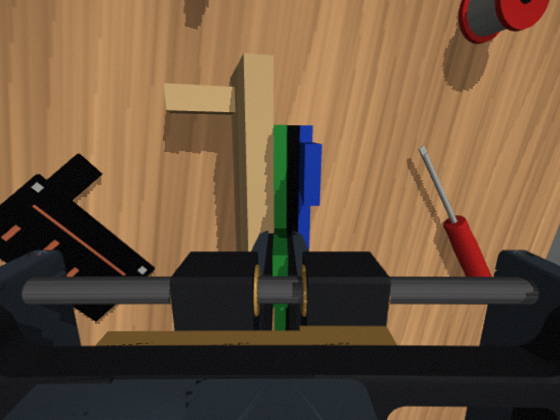

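The gap is 8.0 mm, so the tab is held. Now I draw it out slowly along its own z (tool -x).

Request:
carry_out(
  increments=[-0.004,0,0,0,0,0,0,-0.009,0,0,0,0,0,0,-0.014,0,0,0,0,0,0,-0.02,0,0,0,0,0,0,-0.026,0,0,0,0,0,0,-0.032,0,0,0,0,0,0,-0.038,0,0,0,0,0,0,-0.044,0,0,0,0,0,0,-0.05,0,0,0,0,0,0,-0.05,0,0,0,0,0,0],
)

```text
clock: 6.65
eef_pos: [0.4965, -0.1682, 0.2283]
tool_rot: [0.596, 0.522, 0.477, -0.381]
ft_force: [-0.5, 0.5, -1.9]
finger_gap: 0.008
```

```bash
python3 - <<'E'
from h import *
st=bot.get_state(); print(st["eef_pos"],st["ft_force"],st["torque"],st["finger_gap"])
a=bot.read_camera("scene")[90:260,140:320]; b=bot.read_camera("side")[110:280,230:410]
cv2.imwrite("pics/e.png",cv2.cvtColor(cv2.resize(np.hstack([a,b]),None,fx=2.2,fy=2.2,interpolation=cv2.INTER_CUBIC),cv2.COLOR_RGB2BGR))
E
```

```text
[ 0.49646487 -0.16820465  0.22828812] [-0.48615721  0.53864941 -1.89314382] [-0.12901783  0.33545354 -0.03503535] 0.008035025876902496
```

View pics/e.png

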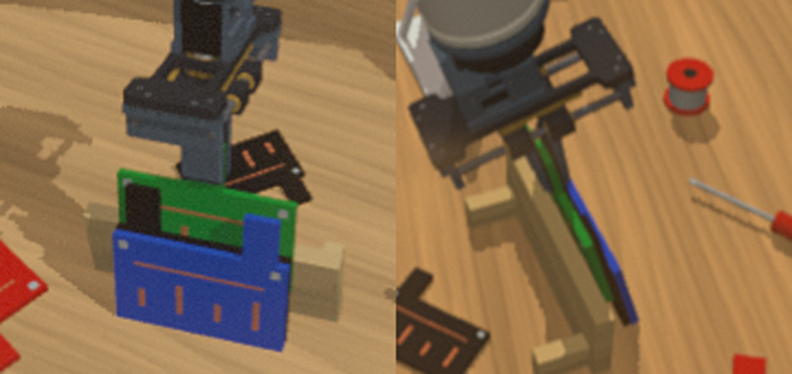

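Green is sliding out and the others haven't moved. I'll continue for another 70 mm.

Request:
carry_out(
  increments=[-0.005,0,0,0,0,0,0,-0.012,0,0,0,0,0,0,-0.019,0,0,0,0,0,0,-0.026,0,0,0,0,0,0,-0.033,0,0,0,0,0,0,-0.04,0,0,0,0,0,0,-0.047,0,0,0,0,0,0,-0.056,0,0,0,0,0,0,-0.065,0,0,0,0,0,0,-0.075,0,0,0,0,0,0],
)

```text
clock: 8.0
eef_pos: [0.477, -0.1714, 0.3009]
tool_rot: [0.596, 0.522, 0.477, -0.381]
ft_force: [-0.4, -0.4, -2.1]
finger_gap: 0.0079
```

```bash
python3 - <<'E'
from h import *
st=bot.get_state(); print(st["eef_pos"],st["ft_force"],st["torque"],st["finger_gap"],st["joints"])
a=bot.read_camera("scene")[60:260,140:320]; b=bot.read_camera("side")[90:290,230:410]
cv2.imwrite("pics/f.png",cv2.cvtColor(cv2.resize(np.hstack([a,b]),None,fx=2.2,fy=2.2,interpolation=cv2.INTER_CUBIC),cv2.COLOR_RGB2BGR))
E
```

```text
[ 0.47702929 -0.17140973  0.30087129] [-0.3759677  -0.38401605 -2.12288912] [-0.13314349  0.35475801 -0.00156222] 0.007923622498796419 [-0.55752493  0.24415389  1.7648274   0.21441583  0.94565903 -0.83905708]
```

View pics/f.png

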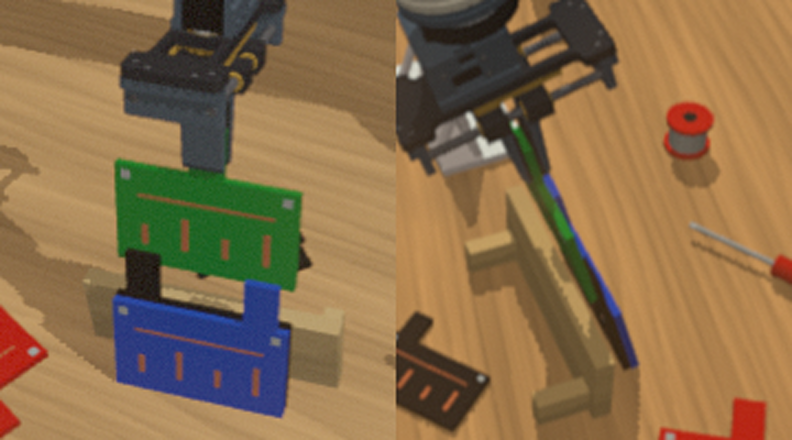

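Green is clear of the other two, and blue and black are still leaning. Next I raise it past their tabs and work out the hover pose above the easel.

```bash
cat >> h.py <<'E'
EB=boardR(EA); ZG=.1253
def place(gx,lift,dy=0):
    o=ET+Rn.from_euler('z',EA).apply([-.015+.004*c15+gx,dy,.01+.004*s15+lift])
    return tcp_for(EB,o,ZG,1)
E
python3 - <<'E'
from h import *
for l in(.10,.12): R,p=place(.006,l); print(l,p,rel(R,p))
E
```

```text
0.1 [0.43103013 0.16390696 0.28953837] (array([  14. ,    8.4, -338.5]), array([-2.25,  0.7 , -0.11]))
0.12 [0.43103013 0.16390696 0.30953837] (array([  -5.3,   13.6, -338.5]), array([-2.25,  0.7 , -0.11]))
```

Request:
carry_out(
  increments=[-0.015,0,0,0,0,0,0,-0.035,0,-0.005,0,0,0,0,-0.035,0.002,-0.03,0,0,0,0,-0.035,0.003,-0.07,0,0,0,0,-0.035,0.005,-0.11,-0.7,0.2,0,0,-0.035,0.006,-0.15,-1,0.3,0,0,-0.035,0.008,-0.19,-1.3,0.4,0,0,-0.035,0.01,-0.23,-1.6,0.5,0,0,-0.035,0.011,-0.265,-1.9,0.6,-0.1,0,-0.035,0.012,-0.29,-2.2,0.7,-0.1,0],
)

```text
clock: 9.35
eef_pos: [0.4297, 0.116, 0.3378]
tool_rot: [0.604, 0.512, 0.488, -0.368]
ft_force: [-0.1, -0.3, -2.2]
finger_gap: 0.0082
```

```bash
python3 - <<'E'
from h import *
st=bot.get_state(); print(st["eef_pos"],st["ft_force"],st["finger_gap"],st["clock"])
R,p=place(.006,.10); print(rel(R,p,st))
E
```

```text
[0.42972207 0.11599907 0.33780912] [-0.10910753 -0.32756356 -2.19107442] 0.008225642162739681 9.35
(array([ 49.6,  -1.5, -46.5]), array([ 0.01, -0.03, -0.01]))
```

Request:
carry_out(
  increments=[0,0,-0.015,0,0,0,0,0,0,-0.032,0,0,0,0,0,-0.001,-0.045,0,0,0,0,0.01,-0.001,-0.0465,0,0,0,0,0.022,-0.001,-0.0465,0,0,0,0,0.034,-0.0015,-0.0465,0,0,0,0,0.044,-0.0015,-0.0465,0,0,0,0,0.0495,-0.0015,-0.0465,0,0,0,0,0.0495,-0.0015,-0.0465,0,0,0,0,0.0495,-0.0015,-0.0465,0,0,0,0],
)

```text
clock: 10.6
eef_pos: [0.4311, 0.1639, 0.2899]
tool_rot: [0.604, 0.512, 0.488, -0.368]
ft_force: [0.2, -0.1, -2.6]
finger_gap: 0.008
```

```bash
python3 - <<'E'
from h import *
st=bot.get_state(); print(st["eef_pos"],st["ft_force"],st["finger_gap"],st["clock"])
R,p=place(.006,.10); print(rel(R,p,st))
for n in("scene","side"):
    im=cv2.cvtColor(bot.read_camera(n),cv2.COLOR_RGB2BGR); cv2.imwrite(f"pics/g_{n}.png",im)
    m=bot.camera_model(n)
    # predicted board corners at present pose
    Rt=Rn.from_quat(np.roll(st["tool_rot"],-1)).as_matrix(); o=st["eef_pos"]+Rt[:,0]*(ZG+bot.tcp_to_grasp)
    Bn=np.stack([Rt[:,1],-Rt[:,2],-Rt[:,0]],1)
    for c in[(4,-80,0),(4,80,0),(4,80,95),(4,-80,95)]: print(n,c,proj(m,o+Bn@np.array(c)/1e3).round(1))
a=cv2.imread("pics/g_scene.png");cv2.imwrite("pics/g1.png",cv2.resize(a[140:300,310:490],None,fx=4.3,fy=3.7*4.3/4.3,interpolation=cv2.INTER_CUBIC) if 0 else cv2.resize(a[140:300,310:490],None,fx=3.7,fy=3.7,interpolation=cv2.INTER_CUBIC))
a=cv2.imread("pics/g_side.png");cv2.imwrite("pics/g2.png",cv2.resize(a[60:220,190:350],None,fx=3.7,fy=3.7,interpolation=cv2.INTER_CUBIC))
E
```

```text
[0.43110957 0.16388315 0.28989335] [ 0.21078881 -0.07159661 -2.60609295] 0.007993642261913363 10.6
(array([ 0.3, -0.2, -0. ]), array([ 0.01, -0.03, -0.03]))
scene (4, -80, 0) [367.  222.5]
scene (4, 80, 0) [455.1 237.5]
scene (4, 80, 95) [468.5 194.7]
scene (4, -80, 95) [375.  179.3]
side (4, -80, 0) [270.9 123.9]
side (4, 80, 0) [248.3  88.1]
side (4, 80, 95) [236.3  59.5]
side (4, -80, 95) [259.3  94.8]
```

View pics/g1.png

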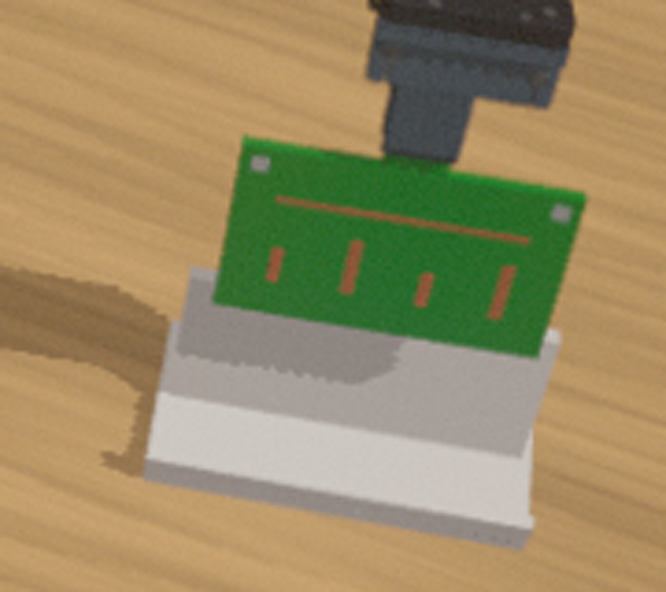

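View pics/g2.png

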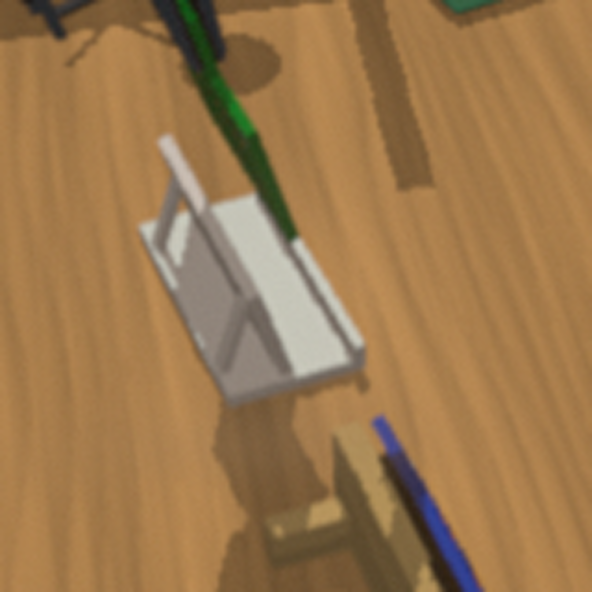

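The held board matches its predicted corners within about 1-2 px in both views. Now I go straight down 94 mm, with the board about 6 mm in front of the backrest.

Request:
carry_out(
  increments=[0.008,-0.002,0.001,0,0,0,0,0.02,-0.0054,0.001,0,0,0,0,0.032,-0.0086,0.001,0,0,0,0,0.044,-0.0118,0.001,0,0,0,0,0.056,-0.015,0.001,0,0,0,0,0.068,-0.0182,0.001,0,0,0,0,0.078,-0.0209,0.001,0,0,0,0,0.086,-0.023,0.001,0,0,0,0,0.0908,-0.0243,0.001,0,0,0,0,0.0908,-0.0243,0.001,0,0,0,0],
)

```text
clock: 11.95
eef_pos: [0.4313, 0.163, 0.1958]
tool_rot: [0.604, 0.512, 0.488, -0.368]
ft_force: [0.5, 0.5, -2.1]
finger_gap: 0.0078
```

```bash
cat > look.py <<'E'
from h import *
import sys
t=sys.argv[1]; st=bot.get_state(); print(st["eef_pos"],st["ft_force"],st["torque"],st["finger_gap"],st["clock"])
R,p=place(0,0); print("to seat",rel(R,p,st))
a=bot.read_camera("scene")[120:300,330:490]; b=bot.read_camera("side")[60:195,190:310]
b=cv2.resize(b,(160,180),interpolation=cv2.INTER_CUBIC)
cv2.imwrite(f"pics/{t}.png",cv2.cvtColor(cv2.resize(np.hstack([a,b]),None,fx=2.5,fy=2.5,interpolation=cv2.INTER_CUBIC),cv2.COLOR_RGB2BGR))
E
python3 look.py h1
```

```text
[0.43132433 0.16298208 0.19575787] [ 0.45754941  0.49556696 -2.11267247] [-0.19262098  0.33717533  0.01785107] 0.007764915375311449 11.95
to seat (array([ 4.4, -7.5, -1. ]), array([ 0.01, -0.03, -0.02]))
```

View pics/h1.png

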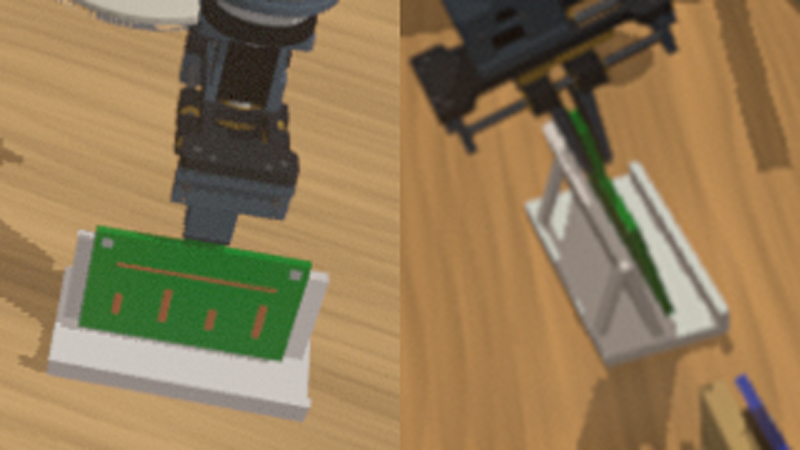

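The board is central, with a small gap to the backrest and about 6 mm above the ledge. I lower it slowly and watch the force.

Request:
carry_out(
  increments=[0.001,-0.0003,0,0,0,0,0,0.002,-0.0005,0,0,0,0,0,0.003,-0.0008,0,0,0,0,0,0.004,-0.001,0,0,0,0,0,0.0045,-0.0012,0,0,0,0,0,0.005,-0.0013,0,0,0,0,0,0.005,-0.0013,0,0,0,0,0,0.005,-0.0013,0,0,0,0,0,0.005,-0.0013,0,0,0,0,0,0.005,-0.0013,0,0,0,0,0],
)

```text
clock: 13.3
eef_pos: [0.4316, 0.1631, 0.1911]
tool_rot: [0.604, 0.512, 0.487, -0.368]
ft_force: [-0.0, 0.3, -3.5]
finger_gap: 0.0077
```

```bash
python3 look.py h2
```

```text
[0.43158875 0.16305077 0.19105619] [-0.04200878  0.26859252 -3.52111847] [-0.11432816  0.35376915  0.01413154] 0.007703488052361245 13.3
to seat (array([-0.2, -6.5, -1. ]), array([ 0.01, -0.03, -0.07]))
```

Request:
carry_out(
  increments=[0.0004,-0.0001,0,0,0,0,0,0.0008,-0.0002,0,0,0,0,0,0.0012,-0.0003,0,0,0,0,0,0.0015,-0.0004,0,0,0,0,0,0.0018,-0.0005,0,0,0,0,0,0.002,-0.0005,0,0,0,0,0,0.002,-0.0005,0,0,0,0,0,0.002,-0.0005,0,0,0,0,0,0.002,-0.0005,0,0,0,0,0,0.002,-0.0005,0,0,0,0,0],
)

```text
clock: 14.65
eef_pos: [0.4317, 0.163, 0.1894]
tool_rot: [0.604, 0.513, 0.487, -0.368]
ft_force: [-3.9, -2.2, 11.1]
finger_gap: 0.0081
```

```bash
python3 look.py h3
```

```text
[0.43165133 0.16303489 0.18936144] [-3.88695164 -2.19197831 11.11189278] [-0.30048087  0.59220822 -0.04197713] 0.008136540635264516 14.65
to seat (array([-1.8, -6.2, -1. ]), array([ 0.01, -0.03, -0.1 ]))
```

View pics/h3.png

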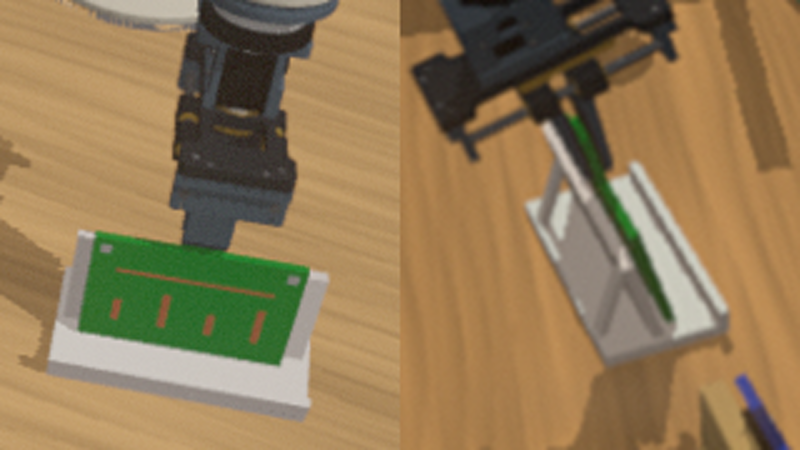

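The board touches the ledge (vertical force went from about -2 to +11 N) at the expected height. I ease off slightly and slide back toward the backrest.

Request:
carry_out(
  increments=[-0.0008,0.0002,0,0,0,0,0,-0.0011,-0.0008,0,0,0,0,0,-0.0013,-0.0017,0,0,0,0,0,-0.0015,-0.0026,0,0,0,0,0,-0.0018,-0.0036,0,0,0,0,0,-0.0021,-0.0046,0,0,0,0,0,-0.0021,-0.0046,0,0,0,0,0,-0.0021,-0.0046,0,0,0,0,0,-0.0021,-0.0046,0,0,0,0,0,-0.0021,-0.0046,0,0,0,0,0],
)

```text
clock: 16.0
eef_pos: [0.427, 0.162, 0.1903]
tool_rot: [0.604, 0.513, 0.487, -0.367]
ft_force: [3.9, 1.0, -1.4]
finger_gap: 0.0079
```

```bash
python3 look.py h4
```

```text
[0.42704447 0.16204406 0.19032338] [ 3.93897587  0.98018312 -1.42883999] [ 0.0273789  -0.58299123 -0.3273217 ] 0.007915620638618094 16.0
to seat (array([ 0.3, -1.9, -1. ]), array([ 0.01, -0.03, -0.14]))
```

View pics/h4.png

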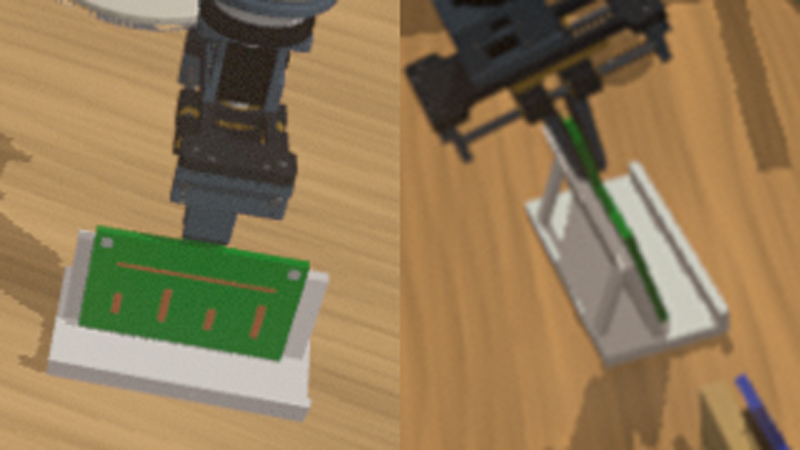

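There is contact with the backrest (+4 N in x). I lower the last ~1 mm onto the ledge.

Request:
carry_out(
  increments=[0.0003,0,0,0,0,0,0,0.0006,0,0,0,0,0,0,0.0009,0,0,0,0,0,0,0.0012,0,0,0,0,0,0,0.0012,0,0,0,0,0,0,0.0012,0,0,0,0,0,0,0.0012,0,0,0,0,0,0,0.0012,0,0,0,0,0,0,0.0012,0,0,0,0,0,0,0.0012,0,0,0,0,0,0],
)

```text
clock: 17.35
eef_pos: [0.4273, 0.1622, 0.1893]
tool_rot: [0.604, 0.513, 0.487, -0.367]
ft_force: [0.3, 1.3, 6.1]
finger_gap: 0.0077
```

```bash
python3 look.py h5
```

```text
[0.42734745 0.16217038 0.18930563] [0.3363248  1.34036229 6.06882199] [ 0.2915394  -0.2968193  -0.23744271] 0.007698434225128686 17.35
to seat (array([-0.8, -1.9, -0.9]), array([ 0.01, -0.03, -0.16]))
```

The board now rests on the ledge (about 8 N) and touches the backrest. Release, in small openings.

Request:
carry_out(
  increments=[0,0,0,0,0,0,9,0,0,0,0,0,0,10,0,0,0,0,0,0,12,0,0,0,0,0,0,14,0,0,0,0,0,0,17,0,0,0,0,0,0,20,0,0,0,0,0,0,24,0,0,0,0,0,0,28,0,0,0,0,0,0,30,0,0,0,0,0,0,30],
)

```text
clock: 18.7
eef_pos: [0.4274, 0.1622, 0.1893]
tool_rot: [0.604, 0.513, 0.487, -0.367]
ft_force: [0.3, -1.1, -0.5]
finger_gap: 0.0272
```

```bash
python3 look.py h6; python3 - <<'E'
from h import *
im=cv2.cvtColor(bot.read_camera("wrist"),cv2.COLOR_RGB2BGR); cv2.imwrite("pics/h6w.png",im)
E
```

```text
[0.42736289 0.16215269 0.18931976] [ 0.30709664 -1.0557253  -0.50212295] [-0.0835184   0.22444107 -0.0168414 ] 0.027247923143333803 18.7
to seat (array([-0.7, -1.9, -0.9]), array([ 0.01, -0.03, -0.16]))
```

View pics/h6.png

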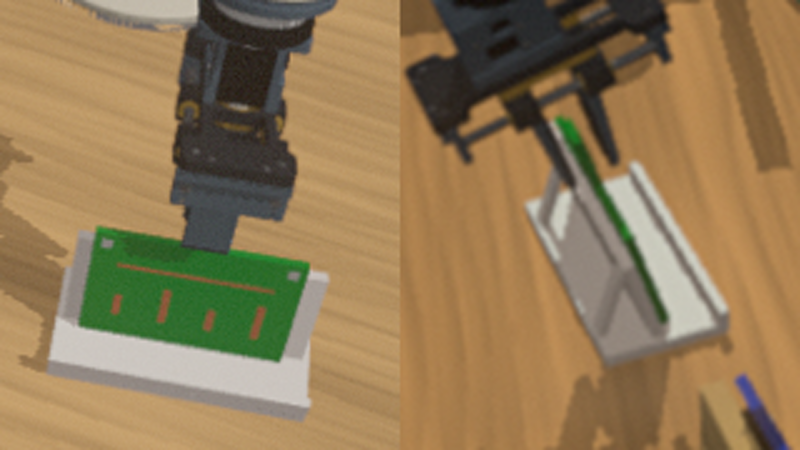

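View pics/h6w.png

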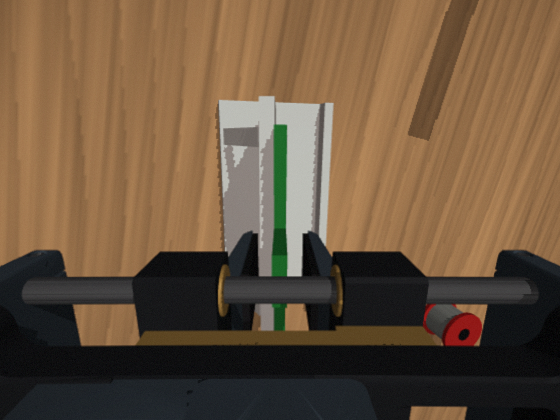

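The board stands free between the open fingers and leans on the backrest (tab at columns 273-287, fingers clear on both sides). I retract along tool -x.

Request:
carry_out(
  increments=[-0.008,0,0,0,0,0,30,-0.018,0,0,0,0,0,30,-0.03,0,0,0,0,0,30,-0.042,0,0,0,0,0,30,-0.055,0,0,0,0,0,30,-0.068,0,0,0,0,0,30,-0.08,0,0,0,0,0,30,-0.092,0,0,0,0,0,30,-0.1,0,0,0,0,0,30,-0.1,0,0,0,0,0,30],
)

```text
clock: 20.1
eef_pos: [0.4019, 0.1566, 0.2864]
tool_rot: [0.604, 0.513, 0.487, -0.367]
ft_force: [0.2, 0.0, -0.1]
finger_gap: 0.0273
```

```bash
python3 look.py i1; python3 - <<'E'
from h import *
a=cv2.cvtColor(bot.read_camera("scene"),cv2.COLOR_RGB2BGR); b=cv2.cvtColor(bot.read_camera("side"),cv2.COLOR_RGB2BGR)
cv2.imwrite("pics/i2.png",cv2.resize(np.hstack([a[150:300,160:340],b[150:300,220:400]]),None,fx=2.2,fy=2.2,interpolation=cv2.INTER_CUBIC))
E
```

```text
[0.40188474 0.15660933 0.28635394] [ 0.19225619  0.00298812 -0.12995689] [-0.18480282  0.1500036   0.01174743] 0.027291279585329717 20.1
to seat (array([99.7, -2.2, -0.9]), array([ 0.01, -0.03, -0.21]))
```

View pics/i1.png

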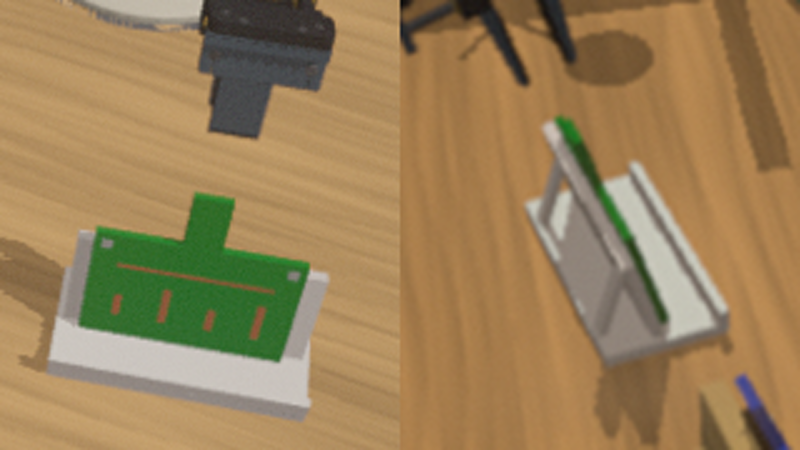

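View pics/i2.png

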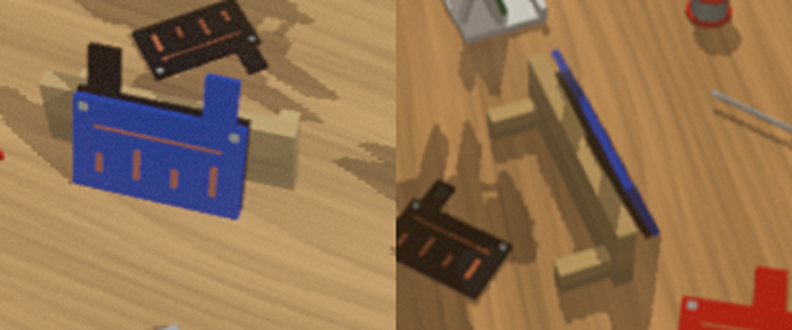

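Blue and black still lean on the divider, and the green board stands on the easel, tab up. One last numeric check of the green board's pose before I hand in.

```bash
python3 - <<'E'
from h import *
S=bot.camera_model("scene"); Z=Rn.from_euler('z',EA).inv()
c=lambda u,v:crop((u,v),2.5,(330,120))
for n,uv,z,x in(("BL",(79,327),.0121,"exp x -7.3"),("BR",(283,360),.0121,""),("TL",(97,230),.0121+.095*c15,"exp x -31.9(front)"),("TR",(309,264),.0121+.095*c15,"")):
    print(n,(Z.apply(onz(S,c(*uv),z)-ET)*1000).round(1),x)
a=cv2.cvtColor(bot.read_camera("scene"),cv2.COLOR_RGB2BGR); print("same",cv2.norm(a[190:275,350:465],cv2.cvtColor(bot.read_camera("scene"),cv2.COLOR_RGB2BGR)[190:275,350:465],cv2.NORM_INF))
E
```

```text
BL [ -6.9 -80.   12.1] exp x -7.3
BR [-9.4 80.9 12.1] 
TL [-33.2 -80.1 103.9] exp x -31.9(front)
TR [-35.   78.  103.9] 
same 18.0
```

```bash
python3 -c "
from workcell import bot
print(bot.hand_in()); print(bot.get_state()['clock'])"
```

```text
the job is handed in; nothing more can be done
None
the job is handed in; nothing more can be done
```

The green board is standing on the easel ledge, tab up and leaning against the backrest. I let it go, backed the gripper off, and handed the job in at about 20 s of the 40 s allowed.

I gripped the board by its tab and slid it out along its own tilt. I lowered it until it touched the ledge, slid it back against the backrest, opened the fingers and retracted about 100 mm.

**Last checks:**
- **Green board:** its corners measure at y of about ±80 mm on the easel, so it is central within about 1 mm. They lie within 3 mm of the position expected for a board flush with the backrest, and the wrist force read about 0 N after release.
- **Blue and black boards:** both still lean on the divider in the scene and side pictures. They should have settled back a little when the green board behind them came out; I did not measure that.
- **Forces:** the highest wrist reading I saw was about 12 N, at touchdown on the ledge.

**One disagreement:** my first fit of the stack from the scene camera put the green tab about 5 mm off from where the wrist camera saw it. I probably picked the rear top edges in the scene picture. I went with the wrist view, and the grip closed on 8.0 mm, the thickness of the tab.

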